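Plug the heat relay back into the brooder's relay base

TASK

The brooder needs its heat back. Pick up the orange relay block and plug it upright and fully home into the relay base with the orange frame, then let go; leave the blue relay block standing where it is.

Things in the scene. Friction and masses are not known exactly. Their poses are not given: they have to be found in the camera images.
- heat_relay_mid (a point): Centre (half-way up) of the loose orange relay: an upright block 40 mm (its x) by 28 mm (its y) by 80 mm tall (z), 0.08 to 0.16 kg, black foot on its lowest 24 mm, orange cover above. It starts standing on the table, this point 40 mm above it. Half a turn about z makes no difference when it is plugged in.
- heat_base_floor (a point): Centre of the socket floor in the orange-framed base, 8 mm above the table; z up. The socket is a rectangular well, 46 mm along its x by 34 mm along its y, so the relay's 40 mm side goes along x with 3 mm play each side; straight for 22 mm up from the floor, then flaring. No catch or spring: a block let down into it reaches the floor by its own weight.
- heat_base_mouth (a point): Centre of the mouth of that socket, level with the top of the base, 32 mm above its floor (40 mm above the table); the flare makes it 60 by 48 mm here. The base is a grey housing 84 (x) by 72 (y) by 40 mm high, fixed to the table, with a steel ear at each x end (104 mm over the ears). A second base, alike but framed in blue, is not used.
- fan_relay_mid (a point): Centre (half-way up) of the blue relay block: same shape and size as the orange one, also standing on the table; to be left alone.
Not all that is in view belongs to the job. Leave any turquoise look-alike of the part that bears heat_relay_mid alone. Leave any purple look-alike of the part that bears heat_base_floor alone.

How it is judged:
By the outcome, as a careful person would: the job done as asked, in the order asked, and still so for the second after the job is handed in, with the robot touching nothing.
It also fails if it takes over 38 s, if anything falls off the work surface, if the arm or the gripper's body presses on something with over 40 N, if the wrist force passes 120 N, or if a joint passes its speed limit or range.

ROBOT

A 6-joint arm with a two-finger parallel gripper is mounted at the origin on a cart in front of the work surface, level with it; the furniture and walls round the work are solid. World frame = base frame: x ahead of the robot, y to its left, z up, the work surface at z = 0. Lengths are in mm, angles in degrees, forces in N, time in s.
With the tool pointing down it reaches from about 350 to 850 mm from the base axis. Payload 8.1 kg.
Tool frame: the origin (TCP) lies between the finger pads; the fingertips stand 22 mm ahead of it and the grasp point (between the pads) lies 3 mm ahead of it; z points along the fingers, y is the direction in which the jaws open and shut (so a half turn about z gives the same grasp; the last joint's range is limited). The gripper opens to 85 mm and grips with 20 to 120 N. Pads are 22 mm wide; open, the fingers measure 114 mm over their backs; the gripper's body (76 mm by 85 mm) begins 54 mm behind the grasp point. The pads swing forward as they close: fully open they stand 13 mm farther back than shut.
Start: joints at [72.17, 7.471, 85.268, -0, 87.261, -4.893], TCP at [134.309, 584.779, 253.292] pointing down, gripper open.
Joint ranges: [-169.43, 169.43], [-51.17, 129.36], [1.28, 143.12], [-76.62, 256.62], [0, 156.53], [-152.29, 152.29]. Speed limits (degrees/s): [136.94, 136.94, 159.86, 180, 180, 180].

INTERFACE

Orientations are given as [roll, pitch, yaw] about the fixed x, y, z axes, in that order (R = Rz(yaw) Ry(pitch) Rx(roll)).
In Python, from bench import r gives the robot as it stands.
- The arm moves only by the tool drive_tool, never from a script. Its argument "moves" is a list of rows, each a list of 2 entries, a list of its own where there are three numbers: the shift along the world's x, y, z in mm, then the turn about the world's z in degrees. A call has exactly 8 rows; each row is the pose to reach, as a shift and turn from the pose commanded when the call began; what a row does not reach only later rows make up. A row lasts 1/12 s, in which the tool goes at most 41.7 mm and 7.16 degrees, less where a joint would pass 70% of its speed; a pose out of reach is approached as far as the arm can. A call with a gripper value outside its range is refused whole. "fingers" is the finger opening in mm, from 0 to 85.4, set as the call begins (left out, the last holds). The fingers move at their own pace and stop on an object; "squeeze" is the grip in N (left out, the last holds). Time passes only in rows, so rows that repeat a pose let the fingers close, or fill a call up. It gives the time, the measured TCP pose, the force and the opening at its end, in the units of the state.
- r.sense(): the state, without advancing time (a new reading comes with each control period).
- r.snapshot(name): name is "scene" or "top" or "wrist"; returns a dict with "pixels" (420x560x3 uint8, red, green, blue), "camera_matrix" (3x3 intrinsics, pixels), "k1" (the pictures are not rectified: a ray, as slopes to the right and down, at radius r is drawn at 1 + k1 r^2 times it, then the intrinsics apply), "xyz" and "orientation" of the camera in the world. Camera axes: x right, y down, z forward; pixel columns grow to the right and rows downward; lengths in mm; the calibration is good to about 2 mm. A picture is of the moment at which its call begins. There is no depth.
- r.hand_in(): hands the job in, once; it reports no verdict.
The state is a dict: "time": time; "joint_pos": joint angles; "qd": joint speeds; "joint_efforts": joint torques, N m; "tool_pos": TCP position; "tcp_rot": TCP orientation; "ft_force": force on the tool from outside, world axes, zero at the start; "wrist_torque": the same for the moment, N m; "finger_gap": finger opening in mm.
Only numpy, scipy, OpenCV 4.12 (cv2) and the standard library are available. Lean on these libraries where they do the work, as an engineer would, in place of code of your own. Each camera call takes 0.05 s, during which the arm holds its last target.

## Working session

There is one attempt and no reset: what is moved stays moved. The work goes in short steps, Python scripts to look and compute and a tool call to move; the robot and the scene stay as the last step left them, time stands still between calls to the robot, and variables do not carry over. Pictures are saved under pics/ and viewed, and the job is handed in when it is done.

Besides the shell and the picture viewer there is one more tool, called after "Request:" as name(argument=value, ...) on one line, values as JSON. drive_tool: Moves the arm, as the interface text tells. Its arguments: {"type":"object","properties":{"moves":{"type":"array","items":{"type":"array"}},"fingers":{"type":"number"},"squeeze":{"type":"number"}},"required":["moves"]}

```bash
ls; mkdir -p pics; python3 - <<'E'
from bench import r
import cv2,pickle
s=r.sense(); print(s)
for n in ["scene","top","wrist"]:
    d=r.snapshot(n); pickle.dump(d,open(f"{n}0.pkl","wb"))
    cv2.imwrite(f"pics/{n}0.png",d["pixels"][:,:,::-1]); print(n,d["camera_matrix"],d["k1"],d["xyz"],d["orientation"])
E
```

```text
pics
{'time': 0.0, 'joint_pos': array([ 7.21699155e+01,  7.51284330e+00,  8.53283370e+01,  1.61374028e-03,
        8.72590151e+01, -4.89309156e+00]), 'qd': array([ 0.06982974, -0.03293416,  0.00142552,  0.00708302,  0.01048221,
        0.0171856 ]), 'joint_efforts': array([ 1.00180965e-03, -5.69386375e+01, -5.00559747e+01, -3.41480290e-04,
        1.45192680e-02,  4.53085931e-05]), 'tool_pos': array([134.14842104, 584.31598009, 252.27700785]), 'tcp_rot': array([-1.79900307e+02, -1.01522246e-02,  1.67062920e+02]), 'ft_force': array([ 0.21967432, -0.52728097, -0.0532661 ]), 'wrist_torque': array([-0.00835856, -0.01558174, -0.03195419]), 'finger_gap': 85.23843067511115}
scene [[540.30869992   0.         274.82381771]
 [  0.         540.30869992 199.73515294]
 [  0.           0.           1.        ]] -0.14723819489897114 [-519.45024427  375.95104776 1575.23168712] [-146.06939864    0.50895179  -97.51736672]
top [[494.32800762   0.         274.9004639 ]
 [  0.         494.32800762 210.61044753]
 [  0.           0.           1.        ]] 0.034835904096031156 [ 316.80330168  266.48676441 1368.97313641] [-1.71618746e+02 -1.58989025e-01 -8.99277997e+01]
wrist [[377.6054623    0.         280.86686103]
 [  0.         377.6054623  211.38406122]
 [  0.           0.           1.        ]] -0.027639680870721422 [ 52.89026166 603.40330384 372.83428033] [1.61334536e+02 1.19891383e-01 7.71499263e+01]
```

View pics/scene0.png

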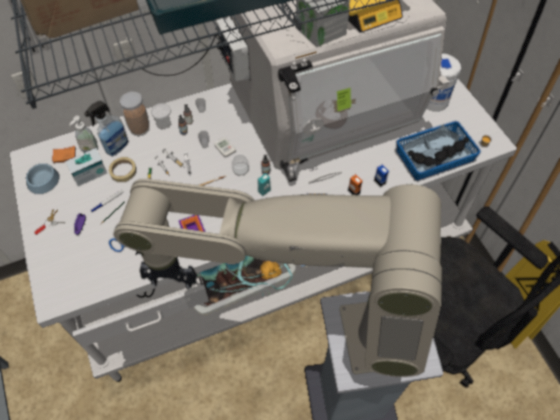

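View pics/top0.png

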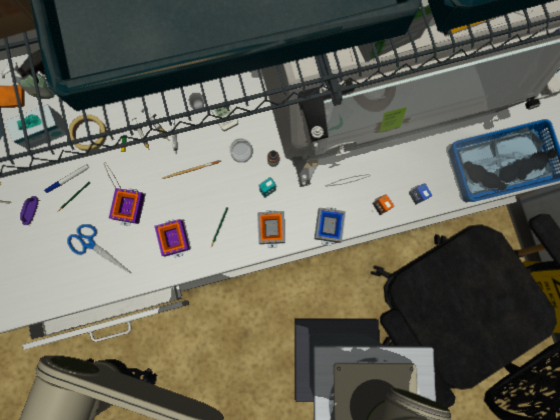

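View pics/wrist0.png

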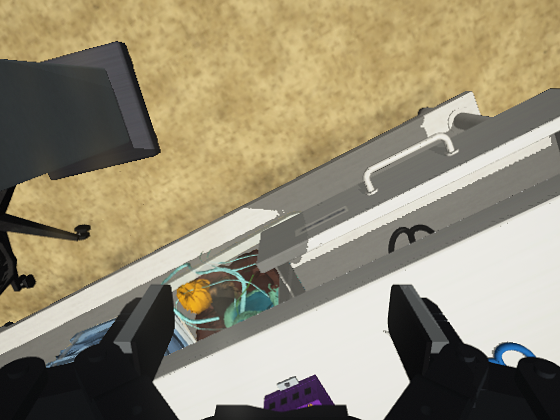

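The top view shows these candidates:
- **Relays:** orange at (384,204), blue at (420,193), turquoise look-alike at (267,187).
- **Orange-framed bases:** grey housing at (271,227), and purple-housed look-alikes at (126,205) and (172,238). The blue-framed base is at (330,225).

The orange block at (384,204) and the grey base at (271,227) fit the description. I'll enlarge the image to confirm.

```bash
cat > h.py <<'E'
import numpy as np,cv2,pickle
from scipy.spatial.transform import Rotation as Ro
def load(n): return pickle.load(open(n+".pkl","rb"))
def cam(d):
    K=np.array(d["camera_matrix"]);R=Ro.from_euler("xyz",d["orientation"],degrees=True).as_matrix();return K,R,np.array(d["xyz"]),d["k1"]
def ray(d,uv):
    K,R,t,k1=cam(d)
    p=cv2.undistortPoints(np.array([[uv]],float),K,np.array([k1,0,0,0.]))[0,0]
    return t,R@np.array([p[0],p[1],1])
def at(d,uv,z):
    t,v=ray(d,uv);return t+v*(z-t[2])/v[2]
def proj(d,P):
    K,R,t,k1=cam(d)
    Rt=R.T
    return cv2.projectPoints(np.atleast_2d(np.array(P,float)),cv2.Rodrigues(Rt)[0],-Rt@t,K,np.array([k1,0,0,0.]))[0][:,0]
def crop(d,u0,v0,u1,v1,s,name):
    im=d["pixels"][v0:v1,u0:u1,::-1]
    cv2.imwrite(name,cv2.resize(im,None,fx=s,fy=s,interpolation=cv2.INTER_CUBIC))
E
python3 - <<'E'
from h import *
t=load("top0");crop(t,240,160,440,260,4,"pics/topcrop.png")
s=load("scene0");crop(s,250,140,410,240,5,"pics/scenecrop.png")
for uv,z in [((384,204),80),((420,193),80),((271,227),40),((330,225),40),((267,187),80),((172,238),40)]: print(uv,at(t,uv,z).round())
E
```

```text
(384, 204) [525. -25.  80.]
(420, 193) [ 554. -120.   80.]
(271, 227) [468. 274.  40.]
(330, 225) [474. 114.  40.]
(267, 187) [570. 284.  80.]
(172, 238) [438. 540.  40.]
```

View pics/topcrop.png

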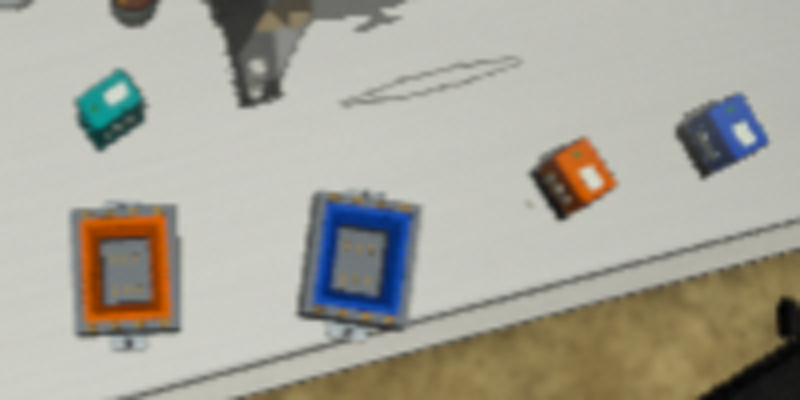

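View pics/scenecrop.png

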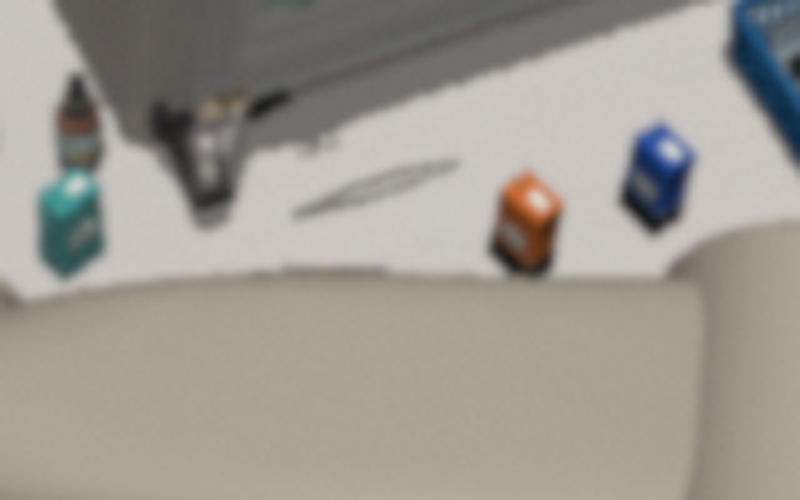

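```bash
python3 - <<'E'
from h import *
t=load("top0");crop(t,240,90,360,180,6,"pics/topobs.png")
s=load("scene0");crop(s,240,40,380,200,4,"pics/sceneobs.png")
E
```

```text
(no output)
```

View pics/topobs.png

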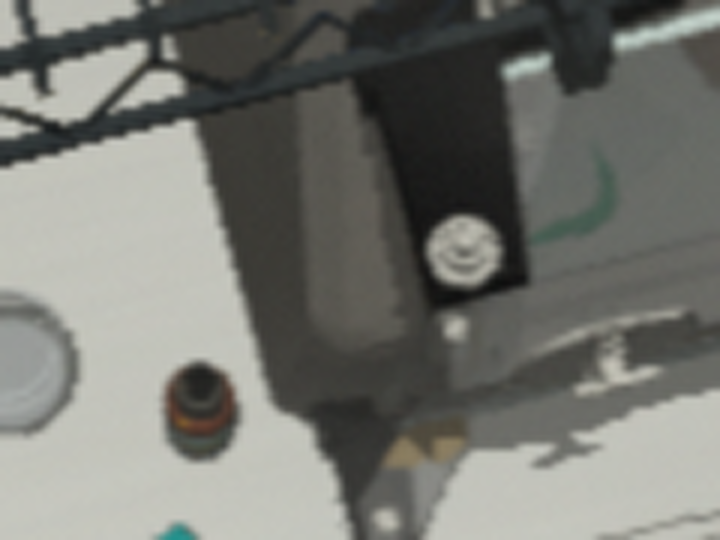

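View pics/sceneobs.png

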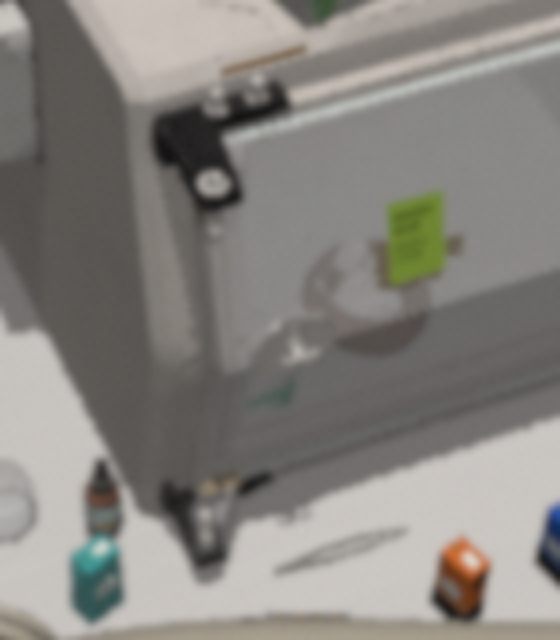

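```bash
python3 - <<'E'
from h import *
t=load("top0")
s=load("scene0")
from scipy.optimize import least_squares
def tri(a,b):
    f=lambda P:np.r_[proj(t,P)[0]-a,proj(s,P)[0]-b]
    q=least_squares(f,[600,200,100]);return q.x.round(),q.fun.round(1)
print("hinge knob",tri((317,131.5),(292.7,86)))
print("foot knob",tri((304,176.5),(292.5,170)))
print("orange",tri((385,201),(356.5,178)))
print("orange hi corner")
for uv in [(303,181),(370,165),(430,150),(460,145),(285,160)]: print(uv,at(t,uv,0).round())
print("table edge",[at(t,uv,0).round() for uv in [(430,217),(270,260)]])
E
```

```text
hinge knob (array([597., 186., 478.]), array([-0.1, -0. ,  0.2, -0. ]))
foot knob (array([600., 183.,  73.]), array([ 0.8,  0.1, -1. ,  0. ]))
orange (array([534., -30.,  75.]), array([ 0.7,  0. , -0.9,  0.2]))
orange hi corner
(303, 181) [603. 184.   0.]
(370, 165) [650.  -6.   0.]
(430, 150) [ 693. -178.    0.]
(460, 145) [ 708. -263.    0.]
(285, 160) [664. 234.   0.]
table edge [array([ 501., -169.,    0.]), array([381., 276.,   0.])]
```

Request:
drive_tool(moves=[[[26, -28, 0], 1.5], [[52, -56, 0], 3], [[78, -84, 0], 4.5], [[104, -112, 0], 6], [[130, -140, 0], 7.5], [[156, -168, 0], 9], [[182, -196, 0], 11], [[208, -224, 0], 13]])

```text
time: 0.82
tool_pos: [343.1, 359.2, 253.1]
tcp_rot: [-180.0, -0.0, -179.8]
ft_force: [1.2, -0.4, -0.5]
finger_gap: 85.3
```

Request:
drive_tool(moves=[[[20, -16, 0], 0], [[40, -32, 0], 0], [[60, -48, 0], 0], [[80, -64, 0], 0], [[95, -80, 0], 0], [[95, -90, 0], 0], [[95, -90, 0], 0], [[95, -90, 0], 0]])

```text
time: 1.48
tool_pos: [436.8, 270.7, 253.0]
tcp_rot: [180.0, -0.0, -180.0]
ft_force: [0.3, 0.4, 0.4]
finger_gap: 85.7
```

```bash
cat > snap.py <<'E'
import sys
from bench import r
import cv2,pickle
n=sys.argv[1];k=sys.argv[2] if len(sys.argv)>2 else "wrist"
d=r.snapshot(k);d["state"]=r.sense();pickle.dump(d,open(n+".pkl","wb"));cv2.imwrite(f"pics/{n}.png",d["pixels"][:,:,::-1])
s=d["state"];print(s["time"],s["tool_pos"].round(1),s["tcp_rot"].round(2),s["ft_force"].round(1),s["joint_pos"].round(1),d["xyz"].round(1),round(s["finger_gap"],1))
E
python3 snap.py w1
```

```text
1.5333 [436.6 271.2 253.2] [ 1.7998e+02 -3.0000e-02 -1.7994e+02] [ 0.1 -0.8 -0.7] [ 26.1  -5.9  98.8   0.   87.1 -64. ] [353.5 271.1 373.6] 85.3
```

View pics/w1.png

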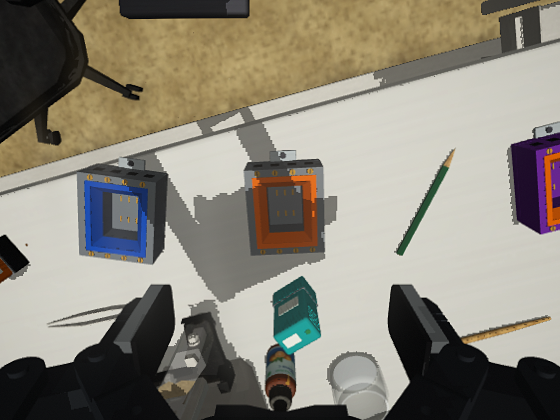

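The wrist view shows the grey housing with the orange frame centred near (285,212), one blue base to its left at (122,215), and the turquoise look-alike at (295,312). I'll enlarge it and fit a model of the base.

```bash
python3 - <<'E'
from h import *
d=load("w1");crop(d,230,140,340,265,5,"pics/w1crop.png")
for z in (40,): 
  for uv in [(245,163),(323,166),(325,252),(251,254)]: print(uv,at(d,uv,z).round(1))
E
```

```text
(245, 163) [420.3 239.   40. ]
(323, 166) [422.9 308.9  40. ]
(325, 252) [507.3 314.   40. ]
(251, 254) [509.6 242.3  40. ]
```

View pics/w1crop.png

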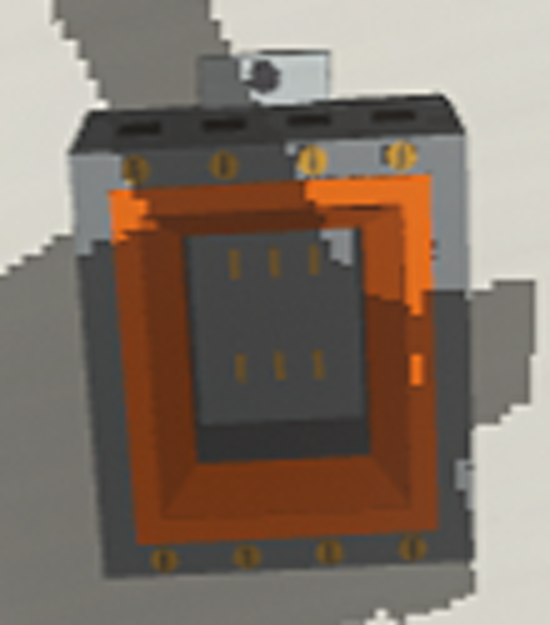

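```bash
cat > fitbase.py <<'E'
from h import *
from scipy.optimize import least_squares
d=load("w1")
def c(p): return np.array([230+(p[0]+.5)/5-.5,140+(p[1]+.5)/5-.5])
top=[c(p) for p in [(70,152),(467,133),(472,560),(105,577)]]
well=[c(p) for p in [(185,235),(358,228),(370,455),(197,462)]]
def model(q,L,W,z):
    th=np.radians(q[2]);R=np.array([[np.cos(th),-np.sin(th)],[np.sin(th),np.cos(th)]])
    o=np.array([[-L,-W],[-L,W],[L,W],[L,-W]])/2
    return np.c_[o@R.T+q[:2],[z]*4]
def fit(sets):
    f=lambda q:np.concatenate([(proj(d,model(q,L,W,z))-np.array(p)).ravel() for p,L,W,z in sets])
    s=least_squares(f,[466,275,2]);return s.x.round(2),s.fun.round(1)
a=(top,84,72,40);b=(well,46,34,30)
print(fit([a]));print(fit([b]));print(fit([a,b]))
E
python3 fitbase.py
```

```text
(array([466.84, 275.34,   2.89]), array([-0.4,  0. ,  0.3, -0. ,  0.4,  0.1, -0.4, -0. ]))
(array([466.94, 275.24,   2.96]), array([-0.7,  0.1,  0.9, -0.2, -0. , -0. , -0.2,  0.2]))
(array([466.89, 275.29,   2.9 ]), array([-0.4,  0.1,  0.2,  0. ,  0.4,  0.1, -0.4,  0. , -0.6,  0. ,  0.9,
       -0.3,  0. , -0.1, -0.1,  0.1]))
```

Request:
drive_tool(moves=[[[3, -37, 0], 0], [[6, -74, 0], 0], [[10, -111, 0], 0], [[15, -148, 0], 0], [[25, -185, 0], 0], [[35, -222, 0], 0], [[45, -260, 0], 0], [[55, -298, 0], 0]])

```text
time: 2.2
tool_pos: [492.4, -27.6, 253.6]
tcp_rot: [180.0, 0.1, -179.8]
ft_force: [1.0, 0.0, 0.5]
finger_gap: 85.7
```

Request:
drive_tool(moves=[[[0, 0, 0], 0], [[0, 0, 0], 0], [[0, 0, 0], 0], [[0, 0, 0], 0], [[0, 0, 0], 0], [[0, 0, 0], 0], [[0, 0, 0], 0], [[0, 0, 0], 0]])

```text
time: 2.87
tool_pos: [492.3, -26.6, 253.4]
tcp_rot: [-180.0, 0.0, -179.9]
ft_force: [0.2, 0.4, 0.2]
finger_gap: 85.5
```

```bash
python3 snap.py w2
```

```text
2.9167 [492.3 -26.8 253.4] [-1.8000e+02  1.0000e-02 -1.7989e+02] [-0.4  0.  -0.1] [ -9.1  -9.3 101.9  -0.   87.4 -99.2] [408.8 -26.3 373.8] 84.8
```

View pics/w2.png

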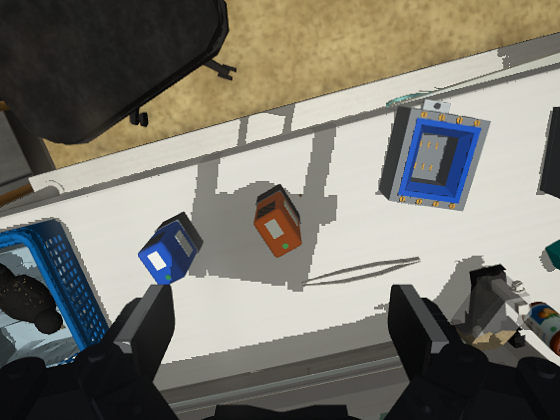

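The orange relay is at about (277,222), with a black foot at upper left. The blue relay is at (170,248) and the blue base at (438,158). I'll enlarge the orange one for the corners.

```bash
python3 - <<'E'
from h import *
d=load("w2");crop(d,240,170,315,270,8,"pics/w2crop.png")
E
```

```text
(no output)
```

View pics/w2crop.png

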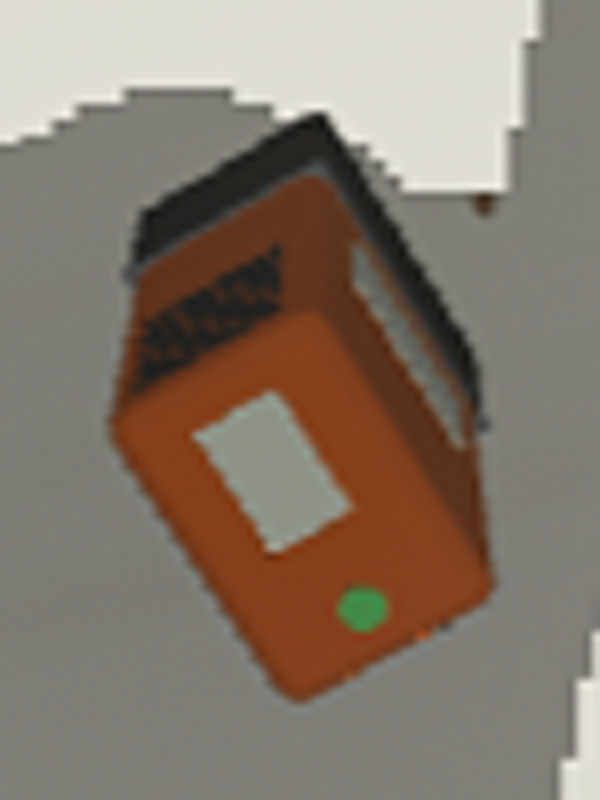

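```bash
cat > fitrel.py <<'E'
from h import *
from scipy.optimize import least_squares
d=load("w2")
def c(p): return np.array([240+(p[0]+.5)/8-.5,170+(p[1]+.5)/8-.5])
top=[c(p) for p in [(107,425),(322,305),(497,588),(293,707)]]
bot=[c(p) for p in [(140,215),(325,110),(482,372)]]
# order A: (-x,?) ; camera up=-X world
def model(q,z):
    th=np.radians(q[2]);R=np.array([[np.cos(th),-np.sin(th)],[np.sin(th),np.cos(th)]])
    o=np.array([[-20,-14],[-20,14],[20,14],[20,-14]])
    return np.c_[o@R.T+q[:2],[z]*4]
ft=lambda q:(proj(d,model(q,80))-top).ravel()
fb=lambda q:(proj(d,model(q,0))[:3]-bot).ravel()
for f in (ft,fb,lambda q:np.r_[ft(q),fb(q)]):
    s=least_squares(f,[530,-28,30]);print(s.x.round(2),s.fun.round(1))
E
python3 fitrel.py
```

```text
[527.57 -28.61  30.97] [-2.  -0.6  0.1 -2.   2.4  1.3 -0.4  1.7]
[529.53 -28.59  30.  ] [-0.1  0.2  0.4  0.2 -0.3 -0.4]
[528.25 -28.57  30.61] [-1.9  0.   0.3 -1.2  2.4  2.1 -0.6  2.4 -0.2 -0.8  0.1 -1.  -0.2 -1.8]
```

Request:
drive_tool(moves=[[[6, 0, -10], 5], [[12, 0, -25], 10], [[18, 0, -40], 15], [[24, -1, -55], 20], [[30, -1, -70], 25], [[36.5, -1.4, -85], 30.3], [[36.5, -1.4, -85], 30.3], [[36.5, -1.4, -85], 30.3]], fingers=56, squeeze=40)

```text
time: 3.58
tool_pos: [528.1, -28.5, 167.5]
tcp_rot: [179.9, -0.1, -149.8]
ft_force: [-0.1, 0.5, 0.4]
finger_gap: 56.1
```

```bash
python3 snap.py w3
```

```text
3.6333 [528.6 -28.6 168.6] [ 1.7998e+02 -3.0000e-02 -1.4982e+02] [0.3 0.2 0.9] [  -8.6   -0.2  102.2   -0.    78.  -128.8] [456.1 -69.4 288.1] 55.7
```

View pics/w3.png

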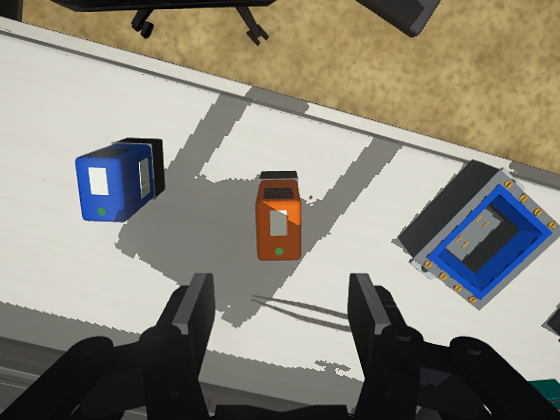

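The view is square to the orange relay, which sits between the jaws at u≈279. I'll check its centre once more with edge measurements.

```bash
python3 - <<'E'
from h import *
d=load("w3");crop(d,240,160,320,275,7,"pics/w3crop.png")
c=np.array([528.8,-28.6])
ax=np.array([np.cos(np.radians(30.2)),np.sin(np.radians(30.2))]);ay=np.array([-ax[1],ax[0]])
for uv,z in [((261,171),0),((298,171),0),((259,261),80),((301,260),80),((255.5,204),80),((302,202),80)]:
    p=at(d,uv,z)[:2]-c;print(uv,z,(p@ax).round(1),(p@ay).round(1))
E
```

```text
(261, 171) 0 -19.9 -13.8
(298, 171) 0 -19.9 14.9
(259, 261) 80 18.3 -11.7
(301, 260) 80 17.6 13.9
(255.5, 204) 80 -18.1 -13.1
(302, 202) 80 -19.3 13.8
```

View pics/w3crop.png

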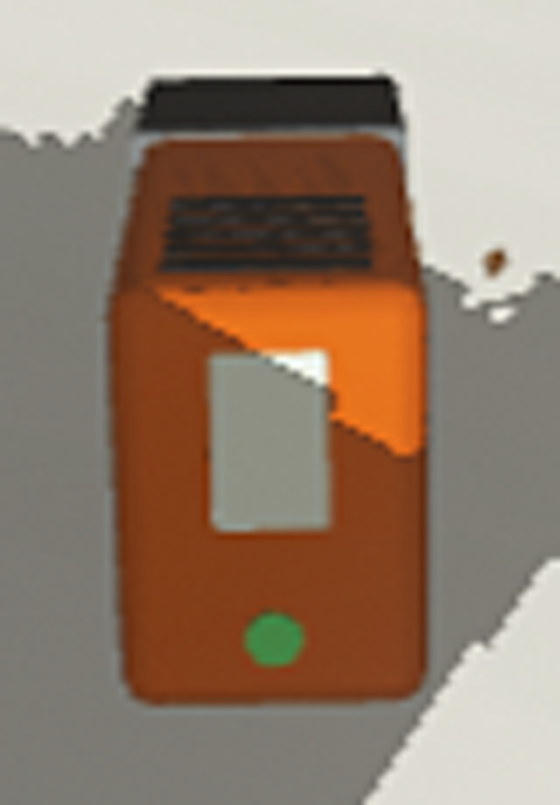

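Request:
drive_tool(moves=[[[0, 0, -18], 0], [[0, 0, -36], 0], [[0, 0, -54], 0], [[0, 0, -72], 0], [[0, 0, -88], 0], [[0, 0, -98], 0], [[0, 0, -104], 0], [[0, 0, -104], 0]])

```text
time: 4.3
tool_pos: [528.4, -28.6, 63.9]
tcp_rot: [180.0, -0.0, -149.7]
ft_force: [0.7, 0.9, -0.3]
finger_gap: 55.6
```

Request:
drive_tool(moves=[[[0, 0, 0], 0], [[0, 0, 0], 0], [[0, 0, 0], 0], [[0, 0, 0], 0], [[0, 0, 0], 0], [[0, 0, 0], 0], [[0, 0, 0], 0], [[0, 0, 0], 0]], fingers=10, squeeze=45)

```text
time: 4.97
tool_pos: [530.0, -28.8, 65.8]
tcp_rot: [-179.9, 0.1, -149.6]
ft_force: [1.3, 1.0, 6.9]
finger_gap: 27.3
```

```bash
python3 snap.py w4
```

```text
5.0167 [530.  -28.8  65.9] [-1.7990e+02  1.2000e-01 -1.4964e+02] [-0.3  0.6  6.2] [  -8.6    6.8  106.5   -0.    66.5 -129. ] [457.5 -69.9 186.1] 27.9
```

View pics/w4.png

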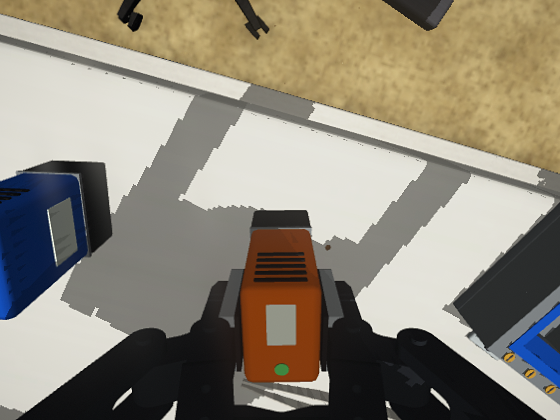

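Both pads are on the orange block (gap ≈28 mm), and it stands upright. Lifting it now and pulling back from the cabinet.

Request:
drive_tool(moves=[[[0, 0, 12], 0], [[0, 0, 30], 0], [[0, 0, 50], 0], [[0, 0, 70], 0], [[0, 0, 90], 0], [[-10, 0, 110], -4], [[-25, 0, 125], -8], [[-40, 0, 130], -12]])

```text
time: 5.68
tool_pos: [489.6, -28.8, 198.0]
tcp_rot: [-179.9, 0.2, -161.8]
ft_force: [-0.4, -0.8, -1.3]
finger_gap: 27.2
```

```bash
python3 snap.py w5
```

```text
5.7333 [487.5 -28.6 197.6] [-1.7993e+02  1.0000e-01 -1.6212e+02] [ 3.   0.3 -1.6] [  -9.4   -8.3  106.8   -0.    81.4 -117.2] [409.8 -53.9 318.2] 27.4
```

View pics/w5.png

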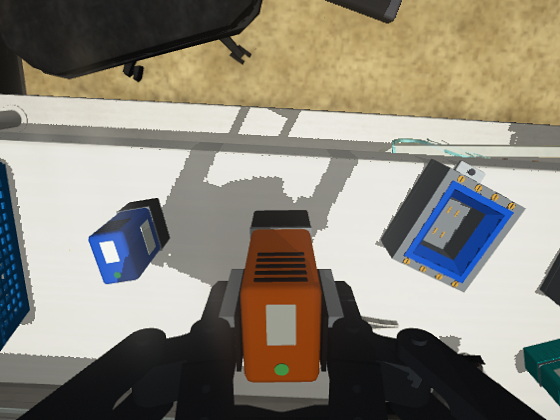

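```bash
python3 - <<'E'
from h import *
for n in ("w4","w5"):
    d=load(n);s=d["state"];T=s["tool_pos"];R=Ro.from_euler("xyz",s["tcp_rot"],degrees=True).as_matrix()
    crop(d,230,200,335,390,4,f"pics/{n}c.png")
    zb=T[2]-65.9
    for uv,z in [((252.5,211),zb),((308.5,211),zb),((243,380),zb+80),((320,380),zb+80),((240.5,292),zb+80),((322,292),zb+80)]:
        print(n,uv,(R.T@(at(d,uv,z)-T)).round(1))
E
```

```text
w4 (252.5, 211) [ 20.4 -13.8  65.9]
w4 (308.5, 211) [20.4 15.4 65.8]
w4 (243, 380) [-15.6 -12.3 -14. ]
w4 (320, 380) [-15.5  14.9 -14.1]
w4 (240.5, 292) [ 19.8 -11.9 -14.1]
w4 (322, 292) [ 19.9  14.2 -14.2]
w5 (252.5, 211) [ 18.2 -15.   65.9]
w5 (308.5, 211) [18.4 14.3 65.9]
w5 (243, 380) [-18.  -13.2 -14.1]
w5 (320, 380) [-17.7  14.1 -14.1]
w5 (240.5, 292) [ 17.7 -13.  -14.1]
w5 (322, 292) [ 17.9  13.2 -14.1]
```

View pics/w5c.png

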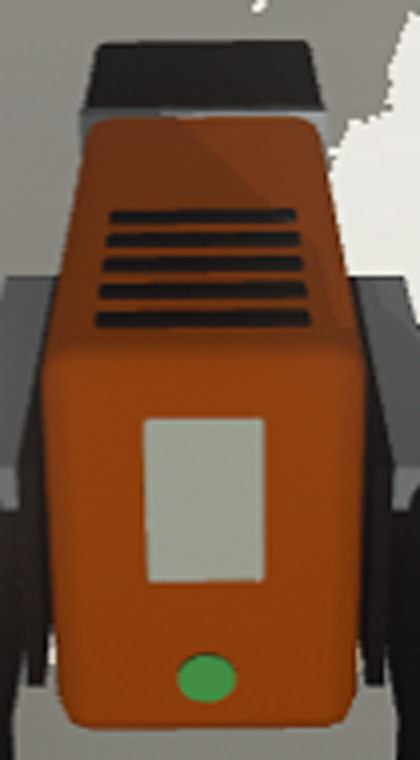

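Request:
drive_tool(moves=[[[-6, 30, 0], -2], [[-14, 68, 0], -4], [[-20, 106, 0], -6], [[-24, 146, 0], -8], [[-26, 186, 0], -10], [[-26, 226, 0], -12], [[-24, 266, 0], -14], [[-21.9, 303.9, 0], -15.4]])

```text
time: 6.4
tool_pos: [466.2, 277.6, 194.6]
tcp_rot: [180.0, -0.0, -177.1]
ft_force: [1.1, -0.9, -0.9]
finger_gap: 27.8
```

Request:
drive_tool(moves=[[[0, 0, -10], 0], [[0, 0, -25], 0], [[0, 0, -40], 0], [[0, 0, -50], 0], [[0, 0, -54], 0], [[0, 0, -54], 0], [[0, 0, -54], 0], [[0, 0, -54], 0]])

```text
time: 7.07
tool_pos: [467.6, 275.3, 141.4]
tcp_rot: [180.0, 0.1, -177.1]
ft_force: [0.2, -0.2, -0.4]
finger_gap: 27.5
```

```bash
python3 snap.py w6; python3 snap.py t6 top; python3 snap.py s6 scene; python3 - <<'E'
from h import *
crop(load("t6"),220,170,340,270,5,"pics/t6c.png")
E
```

```text
7.1167 [467.7 275.4 141.5] [ 1.7996e+02  1.0000e-01 -1.7705e+02] [-0.3 -0.4 -1.5] [ 25.1   3.2 101.7   0.   74.9 -67.9] [384.1 271.5 261.8] 27.6
7.1667 [467.6 275.4 141.4] [ 1.7996e+02  9.0000e-02 -1.7705e+02] [-0.2  0.4 -1.4] [ 25.1   3.2 101.7   0.   74.9 -67.9] [ 316.8  266.5 1369. ] 27.1
7.2167 [467.5 275.4 141.3] [ 1.7996e+02  9.0000e-02 -1.7705e+02] [ 0.6 -0.2 -1.1] [ 25.1   3.3 101.7   0.   74.9 -67.9] [-519.5  376.  1575.2] 27.9
```

View pics/w6.png

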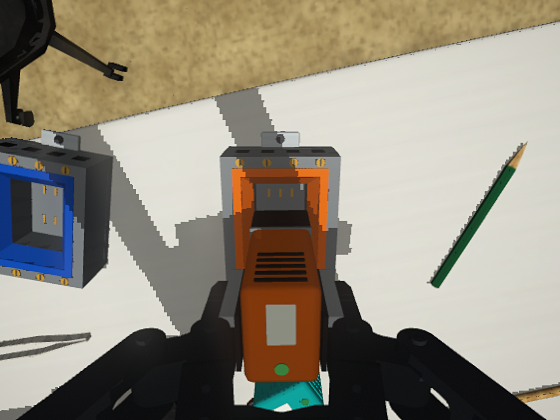

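View pics/t6c.png

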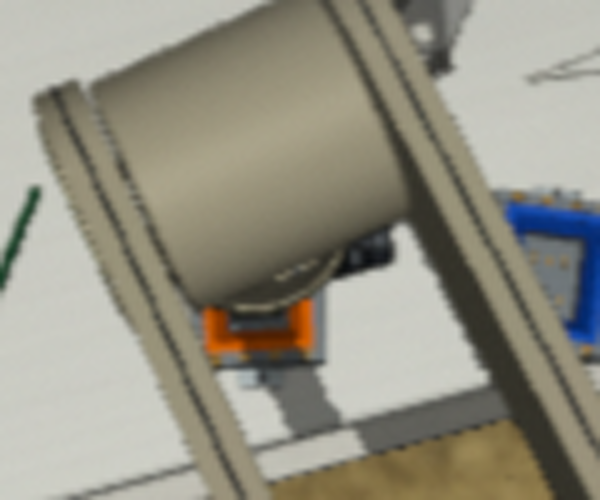

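```bash
python3 - <<'E'
from h import *
d=load("w6");s=d["state"]
th=np.radians(2.9);R=np.array([[np.cos(th),-np.sin(th)],[np.sin(th),np.cos(th)]])
c=np.array([466.9,275.3])
m=lambda x,y,z:np.r_[R@[x,y]+c,z]
img=d["pixels"][:,:,::-1].copy()
img=cv2.resize(img[130:300,200:360],None,fx=5,fy=5,interpolation=cv2.INTER_CUBIC)
def dr(pts,col):
    p=((proj(d,pts)-[200,130]+.5)*5-.5).astype(int)
    cv2.polylines(img,[p.reshape(-1,1,2)],True,col,1)
for L,W,z,col in [(84,72,40,(0,255,0)),(60,48,40,(255,255,0)),(46,34,30,(255,0,255))]:
    dr([m(a*L/2,b*W/2,z) for a,b in [(-1,-1),(-1,1),(1,1),(1,-1)]],col)
T=s["tool_pos"];zb=T[2]-65.9
dr([m(a*20,b*14,zb) for a,b in [(-1,-1),(-1,1),(1,1),(1,-1)]],(255,255,255))
cv2.imwrite("pics/w6o.png",cv2.resize(img,(705,750))[:600])
E
```

```text
(no output)
```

View pics/w6o.png

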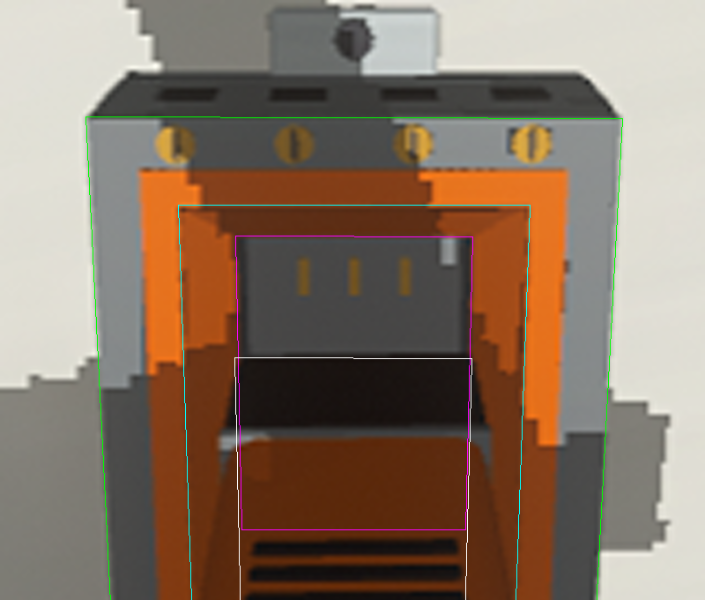

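The overlay matches both the base edges and the relay foot to within about 0.5 mm. I'll lower slowly into the mouth, watching the force.

Request:
drive_tool(moves=[[[0, 0, -8], 0], [[0, 0, -16], 0], [[0, 0, -23], 0], [[0, 0, -29], 0], [[0, 0, -35], 0], [[0, 0, -40], 0], [[0, 0, -44], 0], [[0, 0, -46], 0]])

```text
time: 7.88
tool_pos: [466.6, 275.1, 93.4]
tcp_rot: [-180.0, -0.1, -177.0]
ft_force: [-0.7, -0.2, -1.2]
finger_gap: 27.7
```

Request:
drive_tool(moves=[[[0, 0, -2], 0], [[0, 0, -4], 0], [[0, 0, -6], 0], [[0, 0, -8], 0], [[0, 0, -10], 0], [[0, 0, -12], 0], [[0, 0, -14], 0], [[0, 0, -16], 0]])

```text
time: 8.55
tool_pos: [466.9, 275.3, 78.1]
tcp_rot: [180.0, 0.0, -177.0]
ft_force: [-0.1, 0.5, -1.9]
finger_gap: 27.6
```

```bash
python3 snap.py w7
```

```text
8.6 [466.6 275.2  77.6] [-1.7999e+02 -3.0000e-02 -1.7704e+02] [ 0.3 -0.8 -2.3] [ 25.1   7.6 104.3  -0.   68.1 -67.9] [383.6 271.5 198.6] 27.5
```

View pics/w7.png

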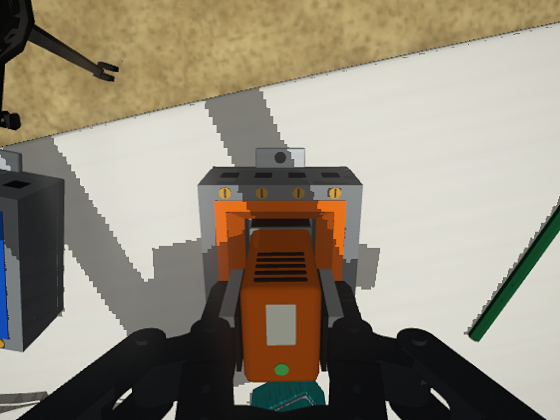

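The foot is well inside the straight part with no contact force. Going down the last few mm.

Request:
drive_tool(moves=[[[0, 0, -1], 0], [[0, 0, -2], 0], [[0, 0, -3], 0], [[0, 0, -3.5], 0], [[0, 0, -4], 0], [[0, 0, -4], 0], [[0, 0, -4], 0], [[0, 0, -4], 0]])

```text
time: 9.27
tool_pos: [467.0, 275.3, 74.4]
tcp_rot: [180.0, 0.0, -177.0]
ft_force: [0.2, 0.3, -0.6]
finger_gap: 27.2
```

Request:
drive_tool(moves=[[[0, 0, -0.5], 0], [[0, 0, -1], 0], [[0, 0, -1], 0], [[0, 0, -1], 0], [[0, 0, -1], 0], [[0, 0, -1], 0], [[0, 0, -1], 0], [[0, 0, -1], 0]])

```text
time: 9.93
tool_pos: [467.1, 275.3, 73.9]
tcp_rot: [180.0, 0.0, -177.0]
ft_force: [-1.9, -1.2, 5.5]
finger_gap: 27.4
```

Request:
drive_tool(moves=[[[0, 0, 0], 0], [[0, 0, 0], 0], [[0, 0, 0], 0], [[0, 0, 0], 0], [[0, 0, 0], 0], [[0, 0, 0], 0], [[0, 0, 0], 0], [[0, 0, 0], 0]], fingers=60)

```text
time: 10.6
tool_pos: [466.9, 275.3, 73.3]
tcp_rot: [180.0, -0.0, -177.0]
ft_force: [-0.6, -0.7, 0.7]
finger_gap: 59.8
```

```bash
python3 snap.py w8
```

```text
10.65 [466.9 275.3  73.3] [-180.      0.   -177.04] [ 0.8 -0.3  0. ] [ 25.1   8.  104.4  -0.   67.6 -67.9] [383.6 271.5 193.7] 60.0
```

View pics/w8.png

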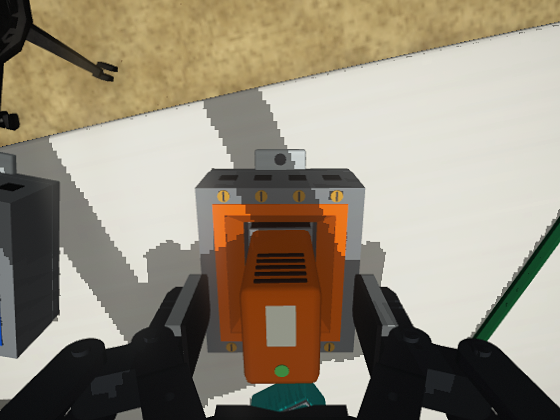

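The floor contact showed as +5.5 N, and the block stayed upright in the socket after release. I'll retreat straight up, then back towards the robot for a check view.

Request:
drive_tool(moves=[[[0, 0, 10], 0], [[0, 0, 30], 0], [[0, 0, 55], 0], [[0, 0, 85], 0], [[0, 0, 115], 0], [[0, 0, 145], 0], [[-10, 0, 170], 0], [[-25, 0, 180], 0]])

```text
time: 11.32
tool_pos: [443.8, 275.9, 259.0]
tcp_rot: [179.8, 0.4, -177.1]
ft_force: [1.2, 0.4, 1.6]
finger_gap: 59.7
```

Request:
drive_tool(moves=[[[-5, 0, 0], 0], [[-5, 0, 0], 0], [[-5, 0, 0], 0], [[-5, 0, 0], 0], [[-5, 0, 0], 0], [[-5, 0, 0], 0], [[-5, 0, 0], 0], [[-5, 0, 0], 0]])

```text
time: 11.98
tool_pos: [436.9, 275.2, 252.8]
tcp_rot: [-180.0, -0.0, -177.0]
ft_force: [1.1, -0.3, 0.0]
finger_gap: 59.9
```

```bash
python3 snap.py w9; python3 - <<'E'
from h import *
d=load("w9")
th=np.radians(2.9);R=np.array([[np.cos(th),-np.sin(th)],[np.sin(th),np.cos(th)]])
c=np.array([466.9,275.3]);m=lambda x,y,z:np.r_[R@[x,y]+c,z]
u0,v0,u1,v1=220,130,350,250
img=cv2.resize(d["pixels"][v0:v1,u0:u1,::-1].copy(),None,fx=5,fy=5,interpolation=cv2.INTER_CUBIC)
for L,W,z,col in [(84,72,40,(0,255,0)),(40,28,88,(255,255,255))]:
    P=[m(a*L/2,b*W/2,z) for a,b in [(-1,-1),(-1,1),(1,1),(1,-1)]]
    p=((proj(d,P)-[u0,v0]+.5)*5-.5).astype(int);print(p.tolist())
    cv2.polylines(img,[p.reshape(-1,1,2)],True,col,1)
cv2.imwrite("pics/w9o.png",img)
E
```

```text
12.0333 [436.9 275.2 252.9] [-1.7999e+02 -3.0000e-02 -1.7704e+02] [ 0.1 -1.  -0.5] [ 26.5  -5.5  98.4   0.   87.1 -66.4] [353.7 271.4 373.3] 59.9
[[96, 191], [497, 192], [482, 619], [110, 618]]
[[206, 391], [383, 391], [379, 621], [210, 620]]
```

View pics/w9o.png

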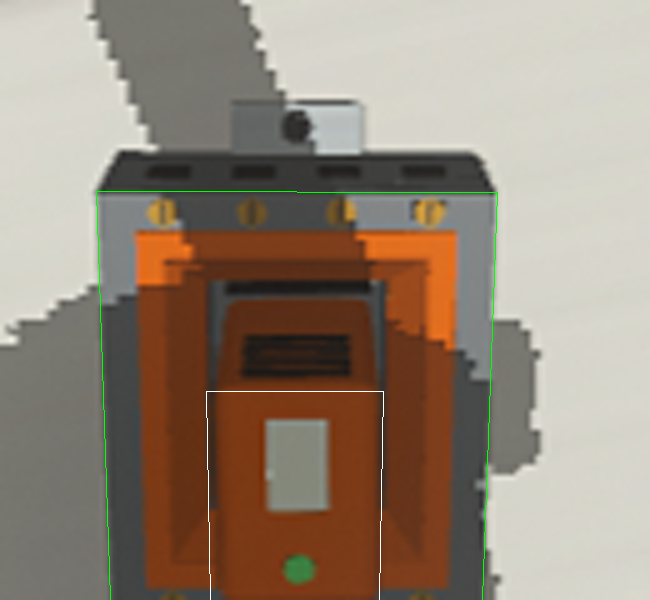

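View pics/w9.png

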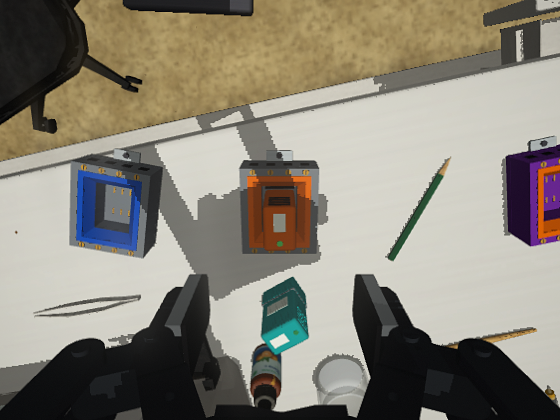

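```bash
python3 snap.py t9 top; python3 - <<'E'
from h import *
crop(load("t9"),240,160,440,260,4,"pics/t9c.png")
a=load("top0")["pixels"].astype(int);b=load("t9")["pixels"].astype(int)
print("blue relay diff",abs(a-b)[180:206,405:435].mean())
E
```

```text
12.0833 [437.  275.2 253.1] [-1.7999e+02 -2.0000e-02 -1.7704e+02] [ 0.1  0.2 -0.1] [ 26.5  -5.5  98.4  -0.   87.1 -66.4] [ 316.8  266.5 1369. ] 60.0
blue relay diff 0.735897435897436
```

View pics/t9c.png

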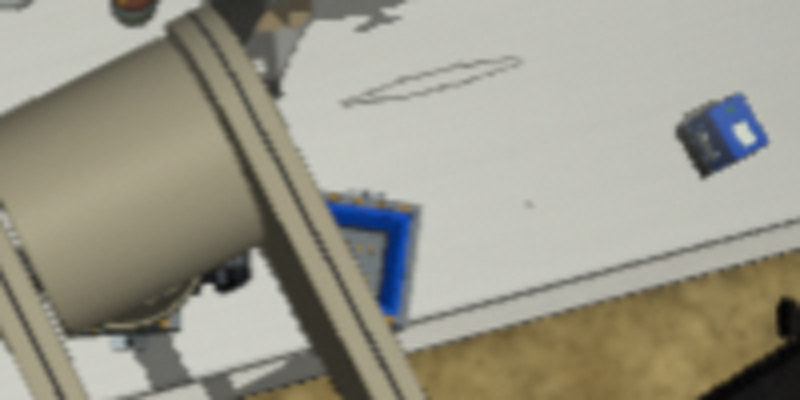

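The blue relay hasn't moved: it still stands at (420,193) in the top view. The arm is clear of everything, so I'm handing in.

```bash
python3 -c "
from bench import r
print(r.hand_in())"
```

```text
the job is handed in; nothing more can be done
None
```

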